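# Check the plungers of the pellet die sets and reject the one that binds

### The arm

A 6-joint arm with a two-finger parallel gripper is mounted at the origin on the work surface. World frame = base frame: x ahead of the robot, y to its left, z up, the work surface at z = 0. Lengths are in m, angles in degrees, forces in N, time in s.
With the tool pointing down it reaches from about 0.35 to 0.875 m from the base axis. Payload 4.2 kg.
Tool frame: the origin (TCP) lies midway between the tips of the shut fingers; the grasp point (between the pads) lies 19 mm behind it; y points along the fingers, z is the direction in which the jaws open and shut, and the axes are right-handed (so a half turn about y gives the same grasp; the last joint's range is limited). The gripper opens to 87 mm and grips with 3 to 60 N. Pads are 19 mm wide; open, the fingers measure 117 mm over their backs; the gripper's body (75 mm by 190 mm) begins 51 mm behind the grasp point.
Start: joints at [-59.038, 22.042, 0.453, 0, -68.411, -14.817], TCP at [0.174, -0.6, 0.223] pointing down, gripper open.
Joint ranges: [-179.83, 179.83], [-69.29, 118.12], [-61.27, 80.66], [-181.25, 117.63], [-171.15, -9.14], [-177.46, 177.46]. Speed limits (degrees/s): [159.86, 159.86, 180, 180, 180, 180].

### API

Orientations are given as [roll, pitch, yaw] about the fixed x, y, z axes, in that order (R = Rz(yaw) Ry(pitch) Rx(roll)).
In Python, from workcell import env gives the robot as it stands. The module is installed in compiled form; this text tells all that it offers. Calls block until the motion is done:
- env.goto(position, orientation): joint-space move of the TCP to a pose.
- env.move_straight(position, rotation=None, rate=0.15, force_limit=None): straight line of the TCP; rotation=None keeps the orientation; rate is the mean speed in m/s. With force_limit (N) it stops when the force on the tool has changed by that much, and returns True; else False.
- env.set_joints(angles): joint-space move.
- env.gripper_to(opening, grasp_force=None): opening from 0.0 (shut) to 1.0 (fully open); grasp_force is the grip in N (None keeps the last); returns when the fingers have stopped.
- env.dwell(seconds).
- env.inverse_kinematics(position, orientation): joint angles nearest the present ones, or None.
- env.read_state(): the state.
- env.grab_frame(name): name is "scene" or "side" or "wrist"; returns a dict with "image" (384x512x3 uint8, blue, green, red), "fx", "fy", "cx", "cy" (pixels), "position" and "orientation" of the camera in the world. Camera axes: x right, y up, looking along -z (the intrinsics and any distortion apply to the point x, -y, -z); pixel columns grow to the right and rows downward; lengths in m; the calibration is good to about 2 mm. A picture is of the moment at which its call begins. There is no depth.
A pose or a line that the arm cannot do raises env.Unreachable and nothing moves.
- env.close_job(): hands the job in, once; it reports no verdict.
Trained networks look in a picture, given as the dict that the camera call returned (one of the last four; its "shot" number tells which), for a name from the list of things; names that differ only in an ending like _2 or _b are one class to them, and where a whole thing is asked for, a point or a joint stands for the part that bears it (a point fixed in the world has none). Each returns a list of dicts, best first, with "score" (0 to 1); they miss things now and then, are a little off and sometimes report something else, mostly with a low value. They report only what shows in the picture. A call takes as long as a camera call.
- env.search_frame(picture, thing): "xyz" ([x, y, z] in m, in world coordinates, good to about 4 mm: the middle of the surface that is visible of it).
- env.trace(picture, thing): "mask" (384x512 bool, what is visible of it).
The state is a dict: "clock": time; "joint_positions": joint angles; "qvel": joint speeds; "joint_torque": joint torques, N m; "position": TCP position; "tool_rot": TCP orientation; "force": force on the tool from outside, world axes, zero at the start; "wrist_torque": the same for the moment, N m; "opening": opening from 0.0 (shut) to 1.0 (fully open).
Only numpy, scipy, OpenCV 4.12 (cv2) and the standard library are available. Lean on these libraries where they do the work, as an engineer would, in place of code of your own. Each camera call takes 0.05 s, during which the arm holds its last target. There are 200 camera calls.

### The job

Before pressing pellets, try all three die sets on the paper: push each plunger straight down until its head sits fully home on the sleeve. If a plunger's resistance clearly rises on the way, stop pushing at once (never push with more than 25 N), leave that plunger where it stuck, and set its die set gently, upright, flat in the round steel pan. Leave the good die sets standing where they are, plungers home, and disturb nothing else.

Things in the scene. Friction and masses are not known exactly. Their poses are not given: they have to be found in the camera images.
- die_a: One of three outwardly identical steel pellet die sets, standing upright and loose: round base 50 mm across and 12 mm high, on it a round sleeve 42 mm across whose flat top is 57 mm above the underside; about 0.66 kg in all. Origin: centre of the underside, z up along the bore. The three stand in a row on a white paper sheet, at least 100 mm apart centre to centre.
- die_b: Like die_a.
- die_c: Like die_a.
- plunger_a (a joint): How far the plunger of die_a is pushed down, m: 0 fully out, 0.028 fully home (firm stop). It starts at 0 to 0.006 and stays where it is left. A clean plunger takes a steady push of about 4 N all the way. One that binds jumps to about 8 N at about 0.013, then climbs about 3 N per mm, so it cannot get home within 25 N. Nothing of this shows from outside.
- plunger_b (a joint): The same for die_b.
- plunger_c (a joint): The same for die_c.
- cap_a: Plunger head of die_a: flat steel disc 26 mm across and 8 mm thick on the 19 mm plunger, coaxial with the sleeve. Origin: centre of its underside, which stands 85 mm above the die's underside with the plunger fully out and 57 mm (on the sleeve's top) when home. Its flat top is where to push.
- cap_b: Plunger head of die_b.
- cap_c: Plunger head of die_c.
- pan: The reject pan: shallow round stainless pan, loose, 192 mm across outside, 186 mm inside, rim 30 mm high, floor 3 mm thick, 0.45 kg, empty. Origin: centre of the underside, z up.
- bottle: Bystander: amber glass bottle with black cap, 48 mm across, 115 mm high. Origin: centre of the underside.
- dish: Bystander: white porcelain dish, 72 mm across, 28 mm high. Origin: centre of the underside.
- ruler: Bystander: flat steel rule 200 x 26 x 3 mm, lying between the paper and the pan. Origin: centre of the underside, x along its length.
- puck: Bystander: copper sample disc 30 mm across, 14 mm high. Origin: centre of the underside.

How it is judged:
By the outcome, as a careful person would: the job done as asked, in the order asked, and still so for the second after the job is handed in, with the robot touching nothing.
It also fails if it takes over 72 s, if anything falls off the work surface, if the arm or the gripper's body presses on something with over 40 N, if the wrist force passes 120 N, or if a joint passes its speed limit or range.

## Working session

There is one attempt and no reset: what is moved stays moved. The work goes in short steps, each a Python script; the robot and the scene stay as the last script left them, time stands still between calls to the robot, and variables do not carry over. Pictures are saved under pics/ and viewed, about 8 in all and at most 12, crops included, and the job is handed in when it is done.

```bash
mkdir -p pics
cat > h.py <<'E'
import numpy as np, cv2
from workcell import env
from scipy.spatial.transform import Rotation as R
def look(n,names=()):
    p=env.grab_frame(n)
    for t in names:
        for d in env.search_frame(p,t)[:5]: print(n,t,np.round(d['xyz'],4),round(d['score'],2))
    return p
def proj(p,X):
    Rm=rot(p['orientation']); c=Rm.T@(np.array(X)-p['position'])
    return np.array([p['cx']+p['fx']*c[0]/-c[2], p['cy']+p['fy']*-c[1]/-c[2]])
def rot(o):
    return R.from_euler('xyz',o,degrees=True).as_matrix() if np.size(o)==3 else np.array(o)
def ray(p,uv):
    c=np.array([(uv[0]-p['cx'])/p['fx'],-(uv[1]-p['cy'])/p['fy'],-1.]); return np.array(p['position']),rot(p['orientation'])@c
def atz(p,uv,z):
    o,d=ray(p,uv); return o+d*(z-o[2])/d[2]
E
python3 - <<'E'
from h import *
T=['die_a','cap_a','pan','bottle','dish','ruler','puck']
a=look('scene',T); b=look('side',T)
for p in(a,b): print({k:v for k,v in p.items() if k!='image'})
s=env.read_state(); print(s)
cv2.imwrite('pics/1.png',a['image']); cv2.imwrite('pics/2.png',b['image'])
E
```

```text
scene die_a [ 0.5256 -0.0897  0.0533] 0.75
scene die_a [ 0.556  -0.3339  0.0526] 0.74
scene die_a [ 0.5305 -0.2142  0.0515] 0.74
scene cap_a [0.5257 0.1993 0.0032] 0.58
scene cap_a [ 0.5249 -0.2235  0.0925] 0.47
scene cap_a [ 0.5163 -0.101   0.0924] 0.44
scene pan [0.5256 0.1992 0.0058] 0.63
scene bottle [0.7724 0.0664 0.076 ] 0.91
scene dish [0.7492 0.1922 0.0168] 0.94
scene ruler [ 0.5147 -0.0028  0.0047] 0.55
scene puck [ 0.7577 -0.2122  0.0106] 0.61
side die_a [ 0.5073 -0.105   0.0524] 0.93
side die_a [ 0.5391 -0.3493  0.0515] 0.9
side die_a [ 0.515  -0.2283  0.0568] 0.62
side cap_a [ 0.5458 -0.3428  0.0906] 0.61
side cap_a [ 0.51   -0.0953  0.0868] 0.46
side cap_a [ 0.5197 -0.2224  0.0895] 0.43
side pan [0.5343 0.2054 0.0039] 0.76
side pan [ 0.5059 -0.0985  0.0882] 0.74
side bottle [0.7495 0.052  0.0658] 0.65
side dish [0.7489 0.194  0.0168] 0.66
side ruler [ 0.5014 -0.0068  0.0016] 0.83
side puck [ 0.7513 -0.223   0.0121] 0.66
side puck [ 0.5438 -0.3449  0.0922] 0.62
{'fx': 347.68749823873304, 'fy': 347.68749823873304, 'cx': 253.32575981202885, 'cy': 189.6048002528519, 'positio
[... 345 characters left out ...]
, -27.46892057]), 'shot': 2}
{'clock': 0.8, 'joint_positions': array([-5.90380581e+01,  2.20387092e+01,  4.53721114e-01, -5.14514096e-04,
       -6.84104516e+01, -1.48182020e+01]), 'qvel': array([-0.08677811,  0.13079414, -0.13605011,  0.02058535, -0.09908125,
        0.02455951]), 'joint_torque': array([ 1.03874274e-03, -3.90410471e+01,  1.87610328e+01,  4.22408447e+00,
        1.55042822e-02, -1.71135179e-05]), 'position': array([ 0.173821  , -0.60032927,  0.22258756]), 'tool_rot': array([-9.00042863e+01, -1.62884176e-03,  1.61435506e+01]), 'force': array([ 0.36839855, -0.41196324,  0.42657184]), 'wrist_torque': array([ 0.05201921, -0.05989443, -0.03965098]), 'opening': 0.9997857531252555}
```

View pics/1.png

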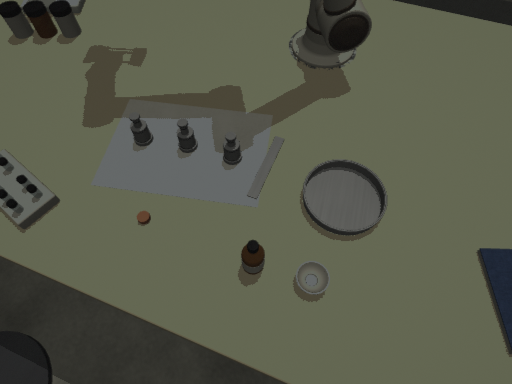

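View pics/2.png

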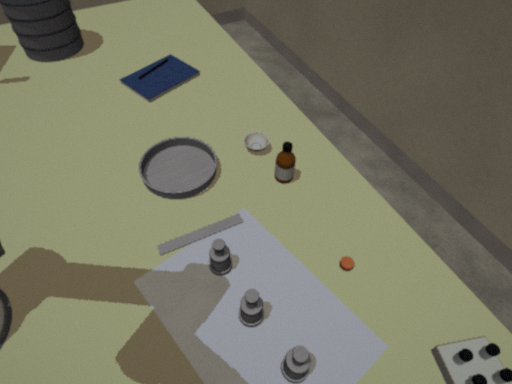

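The scene view shows three dies on the paper at about (142,130), (187,137) and (232,150), with the pan at (344,197). The side view agrees: dies at (298,362), (252,307), (220,258) and pan at (179,167). Next I take wrist views from two places.

Run:
```python
from h import *
env.gripper_to(0.0,20)
for i,P in enumerate([[0.47,-0.30,0.36],[0.45,-0.16,0.36]]):
    env.goto(P,[-90,0,0])
    p=look('wrist',['cap_a','die_a'])
    print(np.round(p['position'],3),np.round(p['orientation'],1),p['fx'])
    for t in ('cap_a',):
        for d in env.trace(p,t)[:4]:
            m=d['mask']; v,u=np.nonzero(m)
            (cu,cv_),r=cv2.minEnclosingCircle(np.c_[u,v].astype(np.float32))
            print(t,round(d['score'],2),np.round([cu,cv_,r],1),m.sum(),[np.round(atz(p,(cu,cv_),z)[:2],4) for z in (0.088,0.093)])
    cv2.imwrite(f'pics/w{i}.png',p['image'])
print(env.read_state()['clock'])
a=cv2.hconcat([cv2.resize(cv2.imread(f'pics/w{i}.png'),(400,300)) for i in (0,1)]); cv2.imwrite('pics/3.png',a)
```

```text
wrist cap_a [ 0.5202 -0.2198  0.0888] 0.72
wrist cap_a [ 0.542  -0.3416  0.0937] 0.7
wrist cap_a [ 0.5085 -0.0974  0.0888] 0.66
wrist cap_a [ 0.4969 -0.0042  0.0046] 0.39
wrist die_a [ 0.5356 -0.3389  0.0554] 0.98
wrist die_a [ 0.5163 -0.228   0.0563] 0.92
wrist die_a [ 0.5035 -0.1081  0.0572] 0.65
[ 0.4   -0.299  0.523] [-14.7   0.   89.9] 286.69904946839586
cap_a 0.67 [303.1 196.8   8.3] 214 [array([ 0.5205, -0.2198]), array([ 0.5191, -0.2207])]
cap_a 0.58 [381.6 191.1   9. ] 244 [array([ 0.5114, -0.0973]), array([ 0.5101, -0.0997])]
cap_a 0.49 [226.  211.6   8.2] 204 [array([ 0.5448, -0.3418]), array([ 0.5432, -0.3414])]
wrist cap_a [ 0.5101 -0.0945  0.0906] 0.72
wrist cap_a [ 0.5186 -0.2152  0.0916] 0.67
wrist cap_a [ 0.5399 -0.3427  0.0923] 0.66
wrist cap_a [ 0.5348 -0.3362  0.0516] 0.45
wrist die_a [ 0.501  -0.1031  0.058 ] 0.96
wrist die_a [ 0.5164 -0.2212  0.0543] 0.73
wrist die_a [ 0.5107 -0.0945  0.0892] 0.7
wrist die_a [ 0.5351 -0.333   0.0528] 0.62
[ 0.38  -0.158  0.524] [-14.8   0.   90. ] 286.69904946839586
cap_a 0.7 [139.9 222.3   8.3] 174 [array([ 0.5445, -0.3408]), array([ 0.5426, -0.3387])]
cap_a 0.7 [291.7 200.9   8.9] 224 [array([ 0.5082, -0.0968]), array([ 0.5068, -0.0975])]
cap_a 0.63 [337.  175.   43.9] 1258 [array([ 0.4665, -0.0282]), array([ 0.4655, -0.0297])]
cap_a 0.6 [214.  208.5   9. ] 244 [array([ 0.521 , -0.2202]), array([ 0.5194, -0.2195])]
4.975
```

View pics/3.png

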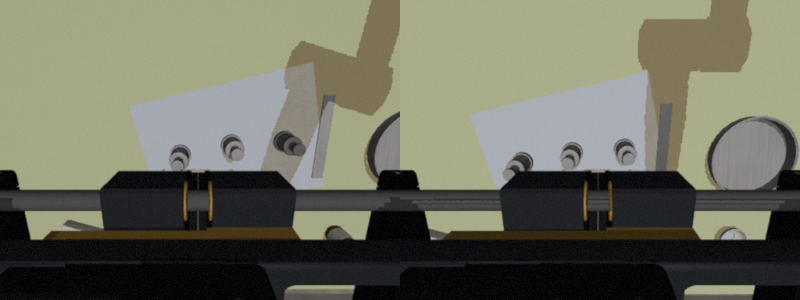

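Both wrist views show the three caps and the pan. The cap centres agree to about 2 mm: (0.509,-0.097), (0.520,-0.220) and (0.544,-0.341), with tops near z 0.09. Now the push tests with shut fingers.

Run:
```python
from h import *
O=[-90,0,0]
for n,(x,y) in dict(A=(.5095,-.097),B=(.520,-.220),C=(.5437,-.341)).items():
    env.goto([x,y,0.13],O)
    env.move_straight([x,y,0.098],rate=0.08); env.dwell(0.1)
    f0=env.read_state()['force']
    z=0.098; hit=env.move_straight([x,y,0.061],rate=0.012,force_limit=6.5)
    s=env.read_state(); print(n,hit,np.round(s['position'],4),np.round(s['force']-f0,2),round(s['clock'],2))
    env.move_straight([x,y,0.13],rate=0.1)
```

```text
A True [ 0.5095 -0.097   0.0654] [-0.3   0.44  2.13] 8.96
B True [ 0.52   -0.22    0.0799] [1.66 0.19 1.91] 12.57
C True [ 0.5437 -0.341   0.0655] [0.01 0.29 2.81] 16.8
```

A and C went home (0.065). B stuck at 0.080, which is about 13 mm of travel, so it binds. I'll confirm A and C with a firmer seat check, then measure the pan from the wrist at two places.

Run:
```python
from h import *
O=[-90,0,0]
for n,(x,y) in dict(C=(.5437,-.341),A=(.5095,-.097)).items():
    env.goto([x,y,0.09],O); env.move_straight([x,y,0.069],rate=0.08); env.dwell(.1)
    hit=env.move_straight([x,y,0.062],rate=0.008,force_limit=12)
    print(n,hit,np.round(env.read_state()['position'],4)); env.move_straight([x,y,0.12],rate=0.12)
rays=[]
for i,P in enumerate([[0.60,0.16,0.33],[0.56,0.22,0.36]]):
    env.goto(P,O); p=look('wrist',['pan'])
    for d in env.trace(p,'pan')[:2]:
        c=max(cv2.findContours(d['mask'].astype(np.uint8),0,1)[0],key=cv2.contourArea)
        W=np.array([atz(p,q[0],0.03)[:2] for q in c]); (cx,cy),r=cv2.minEnclosingCircle(W.astype(np.float32)*1000)
        print(round(d['score'],2),'circle@z.03',cx,cy,r)
    cv2.imwrite(f'pics/p{i}.png',p['image'])
s=env.grab_frame('scene'); cv2.imwrite('pics/s2.png',s['image'])
for q in('die_a','cap_a'):
    for d in env.search_frame(s,q)[:3]: print(q,np.round(d['xyz'],4),round(d['score'],2))
a=cv2.hconcat([cv2.resize(cv2.imread(f'pics/p{i}.png'),(400,300)) for i in (0,1)]); cv2.imwrite('pics/4.png',a)
print(env.read_state()['clock'])
```

```text
C True [ 0.5437 -0.341   0.0655]
A True [ 0.5096 -0.097   0.0654]
wrist pan [0.5233 0.1999 0.0031] 0.86
0.81 circle@z.03 529.976318359375 200.9048309326172 99.63813781738281
wrist pan [0.5227 0.1962 0.005 ] 0.73
0.57 circle@z.03 529.3405151367188 201.5587921142578 98.88538360595703
die_a [ 0.5539 -0.3336  0.0407] 0.84
die_a [ 0.534  -0.2127  0.0466] 0.74
die_a [ 0.5267 -0.0876  0.0452] 0.68
cap_a [ 0.5166 -0.0991  0.0681] 0.6
cap_a [ 0.5224 -0.2197  0.0774] 0.54
cap_a [ 0.5498 -0.3395  0.0652] 0.53
24.5167
```

View pics/4.png

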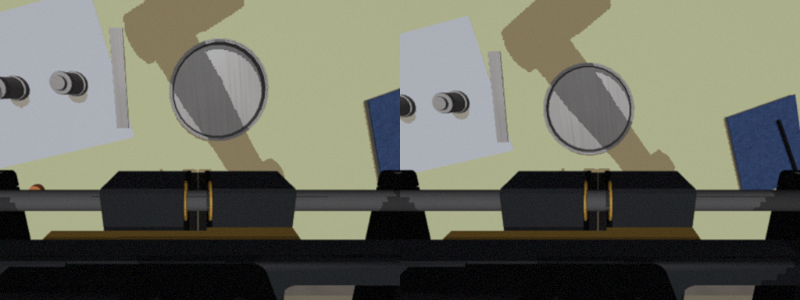

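Both pan views agree, and the rim circle centres at (0.530, 0.201). The A and C heads read the same z under 12 N, so they are home. Now grasp B by the sleeve.

Run:
```python
from h import *
O=[-90,0,0]; x,y=.520,-.220
env.goto([x,y,0.16],O); env.gripper_to(0.85)
print(env.move_straight([x,y,0.023],rate=0.12,force_limit=5))
env.gripper_to(0.0,35); env.dwell(.1); s=env.read_state(); print(s['opening']*87,s['position'],s['clock'])
if 38<s['opening']*87<46 :
    env.move_straight([x,y,0.06],rate=0.1); env.dwell(.1); print(env.read_state()['force'])
    env.move_straight([x,y,0.16],rate=0.15)
    p=env.grab_frame('side'); cv2.imwrite('pics/5.png',p['image'][200:,120:400].repeat(2,0).repeat(2,1))
    s=env.read_state(); print(s['opening']*87,s['force'],s['clock'])
```

```text
False
41.41846212902652 [ 0.52023629 -0.22025227  0.0231662 ] 29.7
[-0.03980408 -1.12675155 -6.87175604]
41.10816581610913 [-1.09242829  0.40466467 -6.4365863 ] 31.1833
```

View pics/5.png

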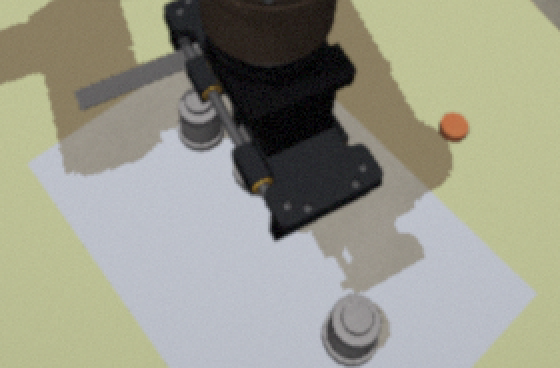

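B is held: the weight reads 6.5–6.9 N, and the two other dies still stand at (200,120) and (352,325) in the crop. Now place it in the pan.

Run:
```python
from h import *
x,y=.530,.201
env.move_straight([x,y,0.16],rate=0.2); env.move_straight([x,y,0.034],rate=0.1); env.dwell(.15)
hit=env.move_straight([x,y,0.022],rate=0.012,force_limit=2.5)
s=env.read_state(); print(hit,s['position'],s['force'],s['opening']*87,s['clock'])
```

```text
True [0.52991016 0.20092803 0.02609585] [-0.67198592  1.03212084  6.46461923] 41.18226296254485 35.675
```

Contact came at z 0.0261, where the 3 mm floor predicts it. Release, back off and check.

Run:
```python
from h import *
x,y=.530,.201
env.gripper_to(0.75); env.dwell(.2); env.move_straight([x,y,0.20],rate=0.1)
env.goto([0.45,0.0,0.38],[-90,0,0]); env.dwell(.3)
a=look('scene',['die_a','cap_a','pan','ruler','bottle','dish','puck']); b=look('side',['die_a','cap_a','pan'])
env.goto([0.56,0.22,0.36],[-90,0,0]); w=look('wrist',['die_a','cap_a','pan'])
cv2.imwrite('pics/6.png',cv2.vconcat([cv2.hconcat([cv2.resize(q['image'][40:300],(400,203)) for q in (a,b)]),cv2.resize(w['image'][:240],(800,375))]))
print(env.read_state()['clock'])
```

```text
scene die_a [0.5465 0.1973 0.0509] 0.91
scene die_a [ 0.5254 -0.0902  0.0471] 0.73
scene die_a [ 0.5529 -0.3316  0.0441] 0.6
scene cap_a [0.5363 0.1996 0.0811] 0.48
scene pan [0.5284 0.1994 0.0029] 0.87
scene pan [0.5365 0.1989 0.0855] 0.43
scene ruler [ 0.5173 -0.0032  0.007 ] 0.92
scene ruler [0.7733 0.0664 0.0745] 0.28
scene bottle [0.7696 0.0661 0.0763] 0.59
scene bottle [ 0.5495 -0.3384  0.062 ] 0.44
scene bottle [0.7483 0.1907 0.0178] 0.35
scene dish [0.7471 0.1896 0.0195] 0.98
scene puck [ 0.5229 -0.0888  0.0433] 0.72
scene puck [0.5442 0.1988 0.0556] 0.68
scene puck [ 0.5553 -0.3324  0.0411] 0.4
side die_a [ 0.5058 -0.108   0.0539] 0.67
side die_a [ 0.5437 -0.3468  0.0575] 0.61
side die_a [0.5257 0.191  0.0437] 0.56
side cap_a [0.5227 0.1976 0.0019] 0.7
side cap_a [0.5296 0.1987 0.0795] 0.64
side cap_a [ 0.5084 -0.0988  0.0637] 0.58
side cap_a [ 0.5451 -0.3442  0.0634] 0.53
side pan [0.523  0.2023 0.0027] 0.67
wrist die_a [ 0.5102 -0.085   0.0574] 0.85
wrist die_a [0.5305 0.2006 0.0608] 0.67
wrist die_a [ 0.5137 -0.091   0.0656] 0.57
wrist cap_a [ 0.5135 -0.0895  0.0669] 0.78
wrist cap_a [0.5298 0.2055 0.0796] 0.55
wrist cap_a [0.5307 0.2011 0.0587] 0.16
wrist pan [0.5209 0.1965 0.0022] 0.55
41.6917
```

View pics/6.png

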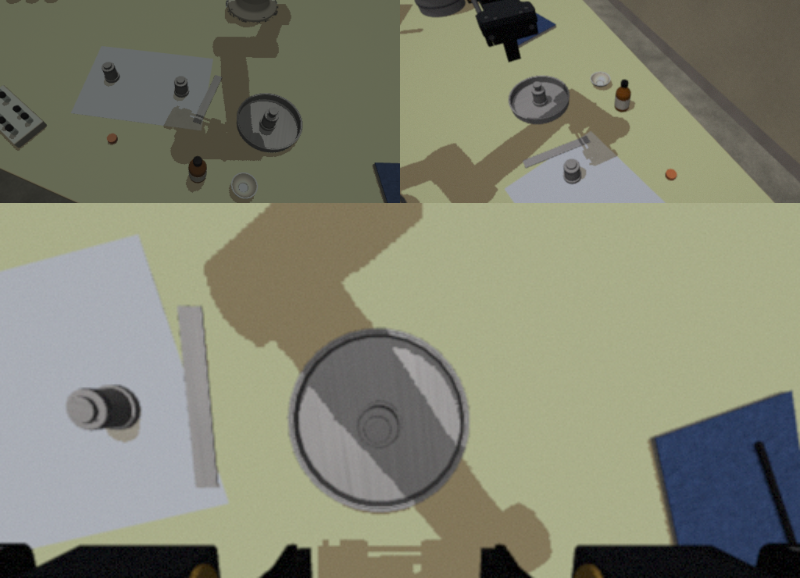

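All three views show die B upright in the pan, near the middle (wrist view about (378,425)). Its head is still raised. A and C are in place and the bystanders are unchanged.

```bash
python3 -c "
from h import *
env.close_job()"
```

```text
the job is handed in; nothing more can be done
```

I tested all three die sets, put the one that bound in the pan, and handed the job in at about 42 s of the 72 s allowed.

- **Good die sets:** The die sets at (0.510, -0.097) and (0.544, -0.341) went fully home, with the heads' tops at z ≈ 0.0655 against a nominal 0.065. A second push with a 12 N limit stopped at the same height, and both were left standing where they were.
- **Binding die set:** The middle one, at (0.520, -0.220), rose past the 6.5 N stop after about 13 mm of travel. I stopped there, pushed no further, and tried the last plunger before moving it.
- **Placing:** I gripped it by the sleeve and lowered it until it touched the pan floor at the expected height (TCP z 0.026). The force on contact was about 13 N more than the hanging weight, above the 2.5 N stop I had set.
- **Last checks:** All three cameras show the rejected die upright near the middle of the pan, with its plunger still where it stuck. I saw no change in the bottle, dish, ruler, puck or the other two die sets. In that last scene picture the network missed the copper puck, but it is visible at its old place.

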